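# Clear the jeweller's bench plate

### The job

Press the sprung fence lever of the bench plate down until it stays down, then wipe all four brass offcuts over it into the tray with a long rubber edge of the scraper block; never touch the offcuts with the gripper, nor push them with the scraper's end or flat face. The scraper stands on its end in the rack, so it will need putting down and taking again another way to turn it. Finish with the fence still down and the scraper left standing on a long edge on the cleared plate, and leave the other things on the bench undisturbed.

Things in the scene. Friction and masses are not known exactly. Their poses are not given: they have to be found in the camera images.
- station: Fixed bench plate with its tray. Origin on the bench under the plate's centre, axes along its sides. Steel plate, x -86..86 mm, y -100..100, top at z = 45; rims along its two sides (inner faces x = +-80, tops z = 53), no rim at the y = +100 end. The fence lever runs along the y = -100 end (y -111..-103), the tray lies beyond it
- tray (a point): Centre of the inner floor of the open wooden tray for the offcuts: station x = 0, y = -182, z = 4 mm; inside it spans x -100..100, y -252..-112 in the station's frame; end walls 42 mm high, far wall 60 mm
- fence (a joint): Fence lever, rad: a steel bar 8 mm thick along the plate's y = -100 end, hinged at its far end (station x = 128, y = -107, z = 25 mm, axis along y). 0: sprung up, barring the way to the tray. Pressing the paddle raises the value to its stop at 0.14; past 0.11 it snaps over and stays, its top 3 mm below the plate's. The push at the paddle is about 6 N
- fence_paddle (a point): Centre of the top of the lever's free end, a flat paddle 36 x 34 mm at the robot's side of the station, 262 mm from the hinge; it goes down 36 mm, to about z = 42 mm
- rack: Fixed wooden rack block 190 (x) x 70 (y) x 50 mm high, origin at the centre of its underside. Slot in its middle 74 x 28 mm, floor at z = 5 mm. File handles 26 mm thick stand in it at x = +-76 mm, up to z = 146 mm
- scraper: Scraper block, a dark wooden slab 70 mm wide (x) with rubber edges included, 24 mm thick (y) and 120 mm long (z), about 0.16 kg. Both long edges (the x = +-35 faces, 120 x 24 mm) are faced with rubber and serve alike for wiping. Origin at the centre of its lower end; it starts standing on that end in the rack's slot, axes as the rack's, top at 125 mm
- scraper_mid (a point): Centre of the scraper block
- offcut_strip: Brass bar 58 (x) x 14 (y) x 8 mm. Origin at the centre of its underside; it starts somewhere on the plate, at any yaw.
- offcut_angle: L-shaped brass piece 8 mm thick, legs 44 mm (x) and 42 mm (y), 14 mm wide. Origin on its underside near its middle; it starts somewhere on the plate, at any yaw.
- offcut_disc: Brass disc 40 mm across, 8 mm thick. Origin at the centre of its underside; it starts somewhere on the plate, at any yaw.
- offcut_block: Brass block 40 (x) x 24 (y) x 10 mm. Origin at the centre of its underside; it starts somewhere on the plate, at any yaw.
- gas_can: Bystander: blue can 56 mm across, 160 mm high, origin under its centre
- punch_block: Bystander: wooden block 90 (x) x 50 (y) x 35 mm with steel punches up to 65 mm high, origin under its centre
- brush: Bystander: brush 150 mm long lying along its x, about 25 mm high, origin under its middle
- jar: Bystander: jar 60 mm across, 75 mm high, origin under its centre
- bowl: Bystander: white bowl 90 mm across, 40 mm high, origin under its centre
- mandrel: Bystander: steel cone on a foot 56 mm across, 130 mm high, origin under its centre
- hammer: Bystander: hammer 240 mm long lying along its x behind the station, about 35 mm high, origin under its middle

How it is judged (in metres and radians):
On the way, in this order (a step that is already met when the one before it is completed fails the run):
1. the fence lever is pressed down and held by its detent, no longer touched (value of joint fence above 0.12 rad and contact force between the fingers and fence below 0.3 N), for 0.3 s.
2. all four offcuts lie in the tray, the fence still down (value of joint fence above 0.12 rad and x of offcut_strip in the frame of station between -0.1 and 0.1 m and y of offcut_strip in the frame of station between -0.252 and -0.111 m and z of each of offcut_strip, offcut_angle, offcut_disc, offcut_block in the frame of station below 0.042 m and x of offcut_angle in the frame of station between -0.1 and 0.1 m and y of offcut_angle in the frame of station between -0.252 and -0.111 m and x of offcut_disc in the frame of station between -0.1 and 0.1 m and y of offcut_disc in the frame of station between -0.252 and -0.111 m and x of offcut_block in the frame of station between -0.1 and 0.1 m and y of offcut_block in the frame of station between -0.252 and -0.111 m), for 0.2 s.
At the end, for the whole second after the job is handed in: Fence past 0.12 rad; all four offcuts at rest in the tray beyond it, origins below 42 mm; scraper at rest on a long edge on the plate: x axis within 0.15 rad of vertical, centre within 80 mm (x) and 95 mm (y) of the plate's centre and 70 to 90 mm above the bench (all of step 2 and linear speed of each of offcut_strip, offcut_angle, offcut_disc, offcut_block, scraper below 0.05 m/s and x of scraper_mid in the frame of station between -0.08 and 0.08 m and y of scraper_mid in the frame of station between -0.095 and 0.095 m and z of scraper_mid in the frame of station between 0.07 and 0.09 m and (angle between scraper's own x axis and vertical below 0.15 rad or angle between scraper's own x axis and vertical above 2.99159 rad)); the robot touches nothing.
It fails at once if an offcut is touched by the fingers or the arm (contact force between any of the fingers, the arm and offcut_strip above 0.5 N or contact force between any of the fingers, the arm and offcut_angle above 0.5 N or contact force between any of the fingers, the arm and offcut_disc above 0.5 N or contact force between any of the fingers, the arm and offcut_block above 0.5 N).
It fails at once if an offcut is pushed with the scraper while it is not on a long edge (its x axis more than 0.5 rad from vertical) ((contact force between scraper and offcut_strip above 0.3 N or contact force between scraper and offcut_angle above 0.3 N or contact force between scraper and offcut_disc above 0.3 N or contact force between scraper and offcut_block above 0.3 N) and angle between scraper's own x axis and vertical between 0.5 and 2.64159 rad).
It fails at once if a bystander is moved more than 40 mm (distance of any of gas_can, punch_block, brush, jar, bowl, mandrel, hammer from where it was at the start of the episode above 0.04 m).
It also fails if it takes over 72 s, if anything falls off the work surface, if the arm or the gripper's body presses on something with over 40 N, if the wrist force passes 120 N, or if a joint passes its speed limit or range.

### The arm

A 7-joint arm with a two-finger parallel gripper is mounted at the origin on the work surface. World frame = base frame: x ahead of the robot, y to its left, z up, the work surface at z = 0. Lengths are in mm, angles in rad, forces in N, time in s.
With the tool pointing down it reaches from about 400 to 875 mm from the base axis. Payload 6.5 kg.
Tool frame: the origin (TCP) lies on the centre line of the jaws, within the pads' length; the fingertips stand 8 mm ahead of it and the grasp point (between the pads) lies 11 mm behind it (r.finger_overhang is the distance from the TCP to the fingertips, in mm); z points along the fingers, y is the line along which they close (so a half turn about z gives the same grasp; the last joint's range is limited). The gripper opens to 85 mm and grips with 20 to 120 N. Pads are 22 mm wide; open, the fingers measure 114 mm over their backs; the gripper's body (76 mm by 85 mm) begins 54 mm behind the grasp point. The pads swing forward as they close: fully open they stand 13 mm farther back than shut.
Start: joints at [-0.066, 0.536, -0.004, 1.538, 0.003, 1.067, -0.071], TCP at [649.992, 0, 239.29] pointing down, gripper open.
Joint ranges: [-2.7, 2.7], [-0.37, 2.16], [-1.27, 1.26], [0.24, 2.4], [-1.31, 4.45], [0.19, 1.91], [-2.76, 2.76]. Speed limits (rad/s): [2.39, 2.39, 3.14, 3.14, 3.14, 3.14, 3.14].

### API

Orientations are given as a 3x3 rotation matrix whose columns are the frame's x, y, z axes.
In Python, from bench import r, camera gives the robot as it stands.
- The arm moves only by the tool drive_tool, never from a script. Its argument "deltas" is text: rows parted by semicolons, each of 4 numbers parted by spaces: the shift along the world's x, y, z normalised to -1 to 1, where 1 is 0.025 m, then the turn about the world's z normalised to -1 to 1, where 1 is 180 degrees. In form: x y z roll; .... A call has 1 to 10 rows; each row shifts and turns the commanded pose from where the row before left it; what a row does not reach is not made up. A row lasts 1/12 s, in which the tool goes at most 41.7 mm and 7.16 degrees, less where a joint would pass 70% of its speed; a pose out of reach is approached as far as the arm can. A call with a number of a shift or a turn outside -1 to 1 is refused whole. A call with a gripper value outside its range is refused whole. "hand" is the closure, from 0 (fully open) to 1 (shut), set as the call begins (left out, the last holds). The fingers move at their own pace and stop on an object; "grip_force" is the grip in N (left out, the last holds). Time passes only in rows, so rows that do not move let the fingers close. It gives the time, the measured TCP pose, the force, the opening and the grip force at its end, in the units of the state.
- r.get_obs(): the state, without advancing time (a new reading comes with each control period).
- camera(name): name is "scene" or "side" or "wrist"; returns a dict with "img" (480x640x3 uint8, red, green, blue), "fx", "fy", "cx", "cy" (pixels), "pose" (4x4, takes a point from camera to world coordinates); the wrist camera has in their place "T_tool_cam" (4x4, takes a point from camera to tool coordinates, whose origin is the TCP and whose axes are the flange's). Camera axes: x right, y down, z forward; pixel columns grow to the right and rows downward; lengths in mm; the calibration is good to about 2 mm. A picture is of the moment at which its call begins: read the wrist's pose just before it. There is no depth.
- r.hand_in(): hands the job in; it is judged then, once.
The state is a dict: "time": time; "joint_pos": joint angles; "joint_velocities": joint speeds; "effort": joint torques, N m; "tool_pos": TCP position; "eef_rot": TCP orientation; "force": force on the tool from outside, world axes, zero at the start; "moment": the same for the moment, N m; "grip_width": finger opening in mm; "grasp_force": force on a finger pad.
Only numpy, scipy, OpenCV 4.12 (cv2) and the standard library are available. Lean on these libraries where they do the work, as an engineer would, in place of code of your own. Each camera call takes 0.05 s, during which the arm holds its last target. There are 200 camera calls.

## Working session

There is one attempt and no reset: what is moved stays moved. The work goes in short steps, Python scripts to look and compute and a tool call to move; the robot and the scene stay as the last step left them, time stands still between calls to the robot, and variables do not carry over. Pictures are saved under pics/ and viewed, at most 10 in all, crops included, and the job is handed in when it is done.

Besides the shell and the picture viewer there is one more tool, called after "Request:" as name(argument=value, ...), one argument or row to a line, values as JSON. drive_tool: Moves the arm, as the interface text tells. Its arguments: {"type":"object","properties":{"deltas":{"type":"string"},"hand":{"type":"number"},"grip_force":{"type":"number"}},"required":["deltas"]}

```bash
ls; mkdir -p pics; cat > h.py <<'E'
import numpy as np, cv2
from bench import r, camera
def ray(c,u,v,z):
    P=np.array(c["pose"]); d=P[:3,:3]@np.array([(u-c["cx"])/c["fx"],(v-c["cy"])/c["fy"],1]); o=P[:3,3]
    return o+d*(z-o[2])/d[2]
def proj(c,p):
    P=np.array(c["pose"]); q=P[:3,:3].T@(np.array(p)-P[:3,3]); return c["fx"]*q[0]/q[2]+c["cx"],c["fy"]*q[1]/q[2]+c["cy"]
E
python3 - <<'E'
from h import *
import pickle
for n in ("scene","side","wrist"):
    c=camera(n); cv2.imwrite(f"pics/{n}0.png",c["img"][:,:,::-1]); pickle.dump(c,open(n+"0.pkl","wb"))
    print(n,{k:(np.round(v,3).tolist() if k!="img" else 0) for k,v in c.items()})
print(r.get_obs())
E
```

```text
pics
scene {'img': 0, 'fx': 478.89, 'fy': 478.89, 'cx': 317.461, 'cy': 236.581, 'pose': [[-0.797, 0.439, -0.415, 987.863], [0.604, 0.58, -0.546, 572.78], [0.001, -0.686, -0.728, 860.237], [0.0, 0.0, 0.0, 1.0]]}
side {'img': 0, 'fx': 465.519, 'fy': 465.519, 'cx': 314.771, 'cy': 239.003, 'pose': [[0.923, -0.289, 0.256, 240.909], [-0.386, -0.704, 0.596, -699.311], [0.008, -0.649, -0.761, 950.824], [0.0, 0.0, 0.0, 1.0]]}
wrist {'img': 0, 'fx': 366.943, 'fy': 366.943, 'cx': 321.277, 'cy': 242.867, 'T_tool_cam': [[0.001, -0.949, -0.314, 80.29], [1.0, 0.0, 0.0, -0.213], [-0.0, -0.314, 0.949, -135.267], [0.0, 0.0, 0.0, 1.0]]}
{'time': 0.15, 'joint_pos': array([-0.06620675,  0.53697238, -0.00442376,  1.53864523,  0.00262238,
        1.0673042 , -0.07117803]), 'joint_velocities': array([-0.00037633, -0.00282013, -0.0002625 , -0.00088455,  0.00160955,
        0.00132096,  0.00050765]), 'effort': array([ 1.61238928e-03, -5.83780539e+01,  1.04997531e+00, -2.59348226e+01,
        1.25170653e-02,  6.47799578e-03, -7.88314480e-06]), 'tool_pos': array([ 6.49524663e+02, -1.88838149e-02,  2.38627662e+02]), 'eef_rot': array([[-9.82546254e-05,  9.99999127e-01, -1.31777872e-03],
       [ 9.99999987e-01,  9.80879726e-05, -1.26528941e-04],
       [-1.26399573e-04, -1.31779113e-03, -9.99999124e-01]]), 'force': array([0.27807751, 0.54884926, 0.2723571 ]), 'moment': array([-0.0193368 ,  0.034041  ,  0.01705724]), 'grasp_force': 0.0, 'grip_width': 85.81350326930378}
```

View pics/scene0.png

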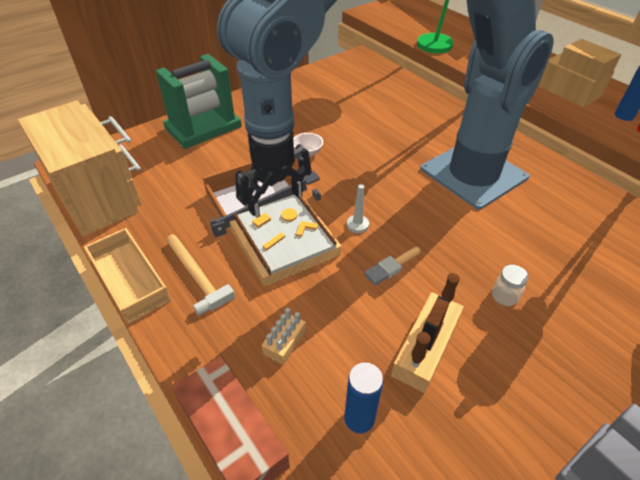

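View pics/side0.png

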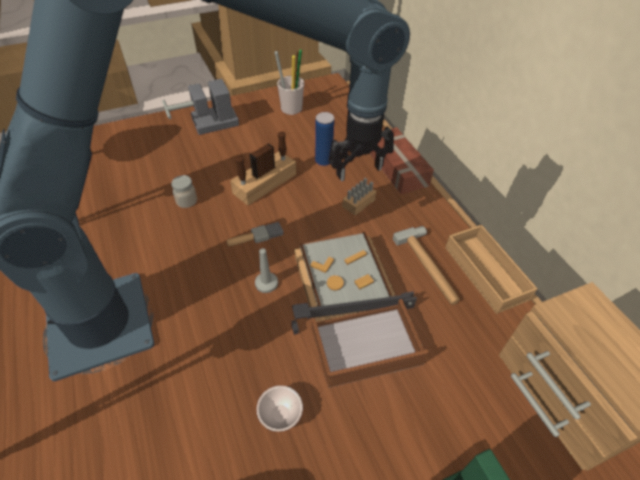

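The scene picture shows the plate about (240-335, 190-275) and the rack at (430,340). The side picture shows the plate at (304-390, 235-318), paddle near (297,318), rack about (265,175), and gas can at (325,140). I'll enlarge both.

```bash
python3 - <<'E'
from h import *
a=cv2.imread("pics/side0.png")[120:390,220:440]; a=cv2.resize(a,(660*600//810*1,600),interpolation=cv2.INTER_CUBIC) if 0 else cv2.resize(a[:200],None,fx=3,fy=3,interpolation=cv2.INTER_CUBIC)
cv2.imwrite("pics/sc.png",a)
b=cv2.imread("pics/scene0.png")[160:400,200:470]; cv2.imwrite("pics/cc.png",cv2.resize(b,None,fx=2.5,fy=2.5,interpolation=cv2.INTER_CUBIC))
E
```

```text
(no output)
```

View pics/sc.png

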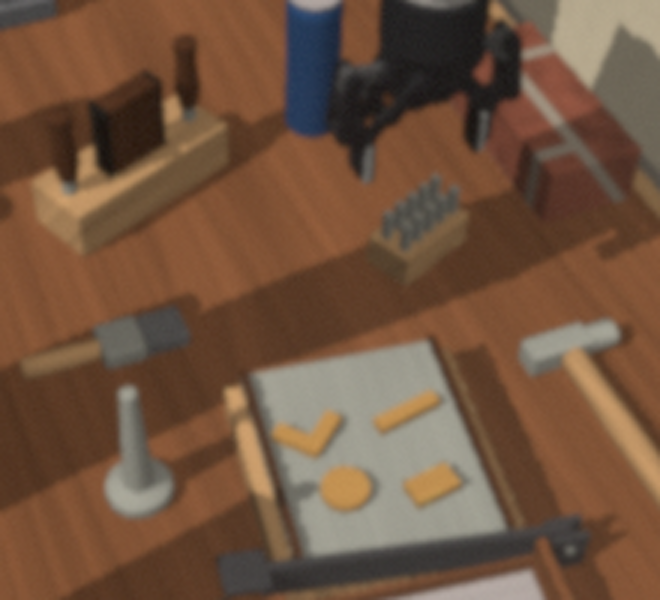

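View pics/cc.png

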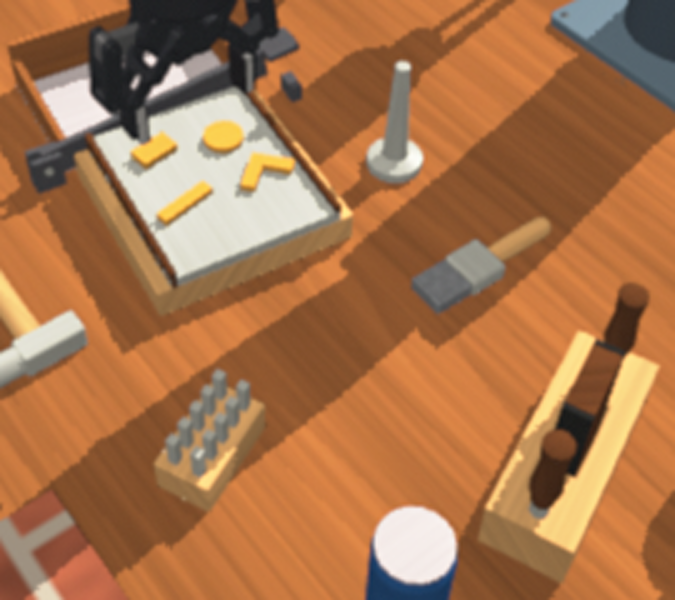

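```bash
python3 - <<'E'
from h import *
import pickle
S=pickle.load(open("side0.pkl","rb"));C=pickle.load(open("scene0.pkl","rb"))
f=np.round
def s(x,y,z):return f(ray(S,220+x/3,120+y/3,z)[:2],1)
def c(x,y,z):return f(ray(C,200+x/2.5,160+y/2.5,z)[:2],1)
print("plate side",[s(*p,45) for p in((252,372),(432,342),(508,530),(300,556))])
print("plate scene",[c(*p,45) for p in((178,282),(338,212),(98,140),(248,92))])
print("rack scene",[c(*p,50) for p in((585,333),(657,367),(573,552),(482,512))])
print("rack side",[s(*p,50) for p in((38,185),(80,215),(228,128))])
print("paddle side",s(245,572,78), s(222,552,78),s(268,560,78),s(272,590,78))
print("mandrel",s(140,488,10),c(395,162,10), "can top",c(413,545,160), "handles tops",c(633,292,146),c(558,442,146),s(65,120,146),s(186,42,146))
print("scraper top side",s(92,103,125),s(152,72,125),s(163,80,125),s(103,112,125))
# offcuts
for n,K,z in(("side",S,54),("scene",C,54)):
    h=cv2.cvtColor(K["img"],cv2.COLOR_RGB2HSV); m=cv2.inRange(h,(14,120,120),(28,255,255))
    for ct in cv2.findContours(m,cv2.RETR_EXTERNAL,cv2.CHAIN_APPROX_NONE)[0]:
        if cv2.contourArea(ct)>40:
            W=np.array([ray(K,*p[0],z)[:2] for p in ct]); 
            if np.all(np.abs(W.mean(0)-[640,0])<140): print(n,f(cv2.minAreaRect(W.astype(np.float32))[0]),f(cv2.minAreaRect(W.astype(np.float32))[1:][0]),f(cv2.minAreaRect(W.astype(np.float32))[2]))
E
```

```text
plate side [array([513.9,   5.6]), array([669.8, -22. ]), array([ 637.6, -217. ]), array([ 479.9, -177.4])]
plate scene [array([669. , -13.1]), array([505.9,   6.6]), array([ 633.2, -208.8]), array([ 475.9, -177.3])]
rack scene [array([429.5, 241.8]), array([407.9, 301.3]), array([581.1, 373.1]), array([611.7, 310.1])]
rack side [array([410.9, 292.2]), array([435.4, 238.1]), array([606.9, 301.2])]
paddle side [ 428.9 -193.7] [ 419.6 -171.4] [ 448.2 -190.6] [ 441.3 -215. ]
mandrel [393.5 -47.2] [397.6 -36.2] can top [713.1 336.2] handles tops [438.1 276.3] [578.5 334.1] [438.4 259. ] [576.  324.2]
scraper top side [473.5 297.7] [539.4 319.8] [545.  304.7] [478.9 281.7]
side [ 535. -138.] [37. 33.] 66.0
side [530. -71.] [44. 40.] 38.0
side [612. -87.] [56. 12.] 9.0
scene [616. -83.] [59. 16.] 9.0
scene [533. -67.] [45. 45.] 45.0
scene [ 539. -133.] [38. 37.] 53.0
scene [588. -76.] [217. 205.] 81.0
```

The crops show the L at (307,432), disc at (346,487), strip at (407,410) and block at (433,484) in the side crop. The scraper's top is about (128,90). That puts the station at about (573,-105) with yaw -9.4°, and the rack at about (508,302) with yaw 20.5°. I'll move above the paddle and check from there.

Request:
drive_tool(
  deltas="-0.88 -0.76 0 0;-0.88 -0.76 0 0;-0.88 -0.76 0 0;-0.88 -0.76 0 0;-0.88 -0.76 0 0;-0.88 -0.76 0 0;-0.88 -0.76 0 0;-0.88 -0.76 0 0;-0.88 -0.76 0 0;-0.88 -0.76 0 0",
  hand=1,
)

```text
time: 0.98
tool_pos: [428.6, -190.7, 239.2]
eef_rot: [[-0.0, 1.0, -0.0], [1.0, 0.0, 0.0], [0.0, -0.0, -1.0]]
force: [0.4, -0.8, -1.0]
grip_width: -0.1
grasp_force: 0.0
```

```bash
python3 - <<'E'
from h import *
import pickle
o=r.get_obs(); print(o["time"],o["tool_pos"],o["grip_width"])
for n in ("scene","side","wrist"):
    c=camera(n); pickle.dump(c,open(n+"1.pkl","wb")); cv2.imwrite(f"pics/{n}1.png",c["img"][:,:,::-1])
    if n=="wrist":
        T=np.eye(4);T[:3,:3]=o["eef_rot"];T[:3,3]=o["tool_pos"];c["pose"]=T@c["T_tool_cam"];pickle.dump(c,open(n+"1.pkl","wb"))
# contact sheet: wrist | scene crop
w=cv2.imread("pics/wrist1.png"); s=cv2.imread("pics/scene1.png")[150:400,190:490]
out=np.zeros((600,800,3),np.uint8); out[:300,:400]=cv2.resize(w,(400,300)); out[300:,:400]=0
out[:, 400:]=0; out[300:,:360]=cv2.resize(s,(360,300),interpolation=cv2.INTER_CUBIC)
s=cv2.imread("pics/side1.png")[120:420,220:420]; out[:,400:]=cv2.resize(s,(400,600),interpolation=cv2.INTER_CUBIC)
cv2.imwrite("pics/v1.png",out)
S=pickle.load(open("side0.pkl","rb"));C=pickle.load(open("scene0.pkl","rb"))
def sd(x,y,z):return np.round(ray(S,220+x/3,120+y/3,z)[:2])
def cc(x,y,z):return np.round(ray(C,200+x/2.5,160+y/2.5,z)[:2])
print("punch",[cc(*p,35) for p in((155,462),(210,487),(265,402))],[sd(*p,35) for p in((368,240),(405,262),(468,215))])
print("brush",cc(415,285,10),cc(440,310,10),cc(548,220,10),sd(190,340,10),sd(25,365,10),"jar",np.round(ray(S,185,200,30)))
E
```

```text
0.9833 [ 428.63576387 -190.67840299  239.17637188] -0.11927458393025625
punch [array([779., 120.]), array([757., 164.]), array([678., 127.])] [array([676., 121.]), array([695.,  82.]), array([778., 115.])]
brush [485.  95.] [486. 130.] [332. 111.] [487.  88.] [343. 116.] jar [271. 292.  30.]
```

View pics/v1.png

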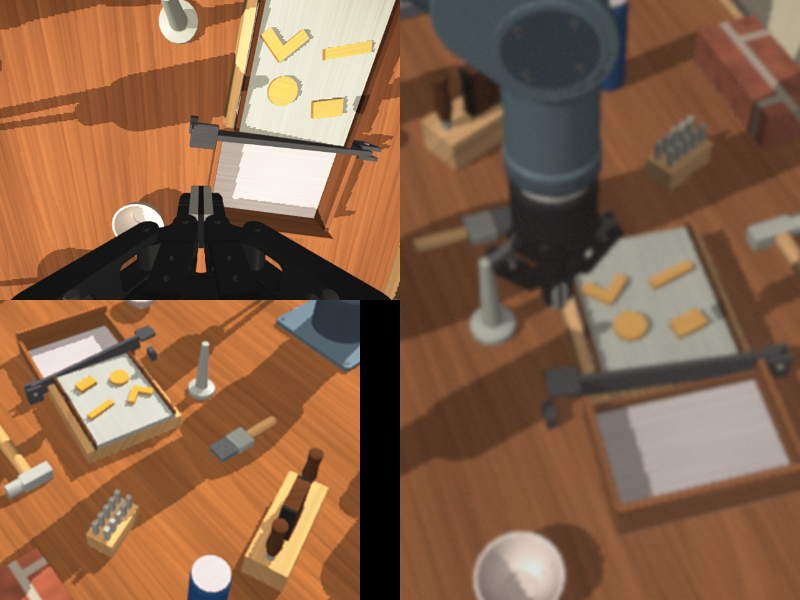

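The picture shows everything clearly. In the wrist view the paddle is at about (204,134) of the half-size picture, i.e. (326,214) at full size; the plate and its four offcuts are at the top right. I'll measure from the wrist.

```bash
python3 - <<'E'
from h import *
import pickle
W=pickle.load(open("wrist1.pkl","rb")); f=np.round
q=lambda x,y,z: f(ray(W,x*1.6,y*1.6,z)[:2],1)
print("paddle",[q(*p,78) for p in((191,123),(219,125),(217,147),(190,146))], "mandrel",q(178,25,10))
print("fence far",q(360,152,55)); print("plate left edge",q(240,132,45),q(272,0,45))
print("bowl",q(137,215,20),"tray corners",q(222,145,42))
B=np.array([573.4,-104.7]); a=np.radians(-9.4); R=np.array([[np.cos(a),-np.sin(a)],[np.sin(a),np.cos(a)]])
for n in("wrist","side","scene"):
    K=pickle.load(open(n+"1.pkl","rb"));h=cv2.cvtColor(K["img"],cv2.COLOR_RGB2HSV); m=cv2.inRange(h,(16,130,150),(30,255,255))
    for ct in cv2.findContours(m,cv2.RETR_EXTERNAL,cv2.CHAIN_APPROX_NONE)[0]:
        if cv2.contourArea(ct)>40:
            P=np.array([ray(K,*p[0],53)[:2] for p in ct]); L=(P-B)@R
            if np.all(np.abs(L.mean(0))<100): print(n,"st min",f(L.min(0)),"max",f(L.max(0)))
E
```

```text
paddle [array([ 415.7, -168.9]), array([ 452.4, -171.6]), array([ 450.4, -201.7]), array([ 414. , -200.4])] mandrel [396.2 -42.1]
fence far [ 662.2 -216.3]
plate left edge [ 486.2 -188.8] [516.8 -21. ]
bowl [ 314.4 -347.2] tray corners [ 460.6 -209.7]
wrist st min [ 14. -59.] max [ 61. -27.]
wrist st min [-50. -50.] max [ -9. -11.]
wrist st min [-101.  -91.] max [-85.  -7.]
wrist st min [ 7. 17.] max [69. 48.]
wrist st min [-76.   4.] max [-15.  46.]
wrist st min [-101.   57.] max [-88.  68.]
side st min [-50. -55.] max [-15. -21.]
side st min [ 15. -64.] max [ 54. -37.]
side st min [-74.   2.] max [-22.  35.]
side st min [10. 12.] max [63. 36.]
scene st min [10. 13.] max [66. 43.]
scene st min [-77.   3.] max [-17.  41.]
scene st min [ 91. -78.] max [107. 117.]
scene st min [ 16. -67.] max [ 57. -34.]
scene st min [-49. -55.] max [-12. -15.]
```

Request:
drive_tool(
  deltas="0.06 0.06 -0.95 0;0.06 0.06 -0.95 0;0 0 -0.95 0;0 0 -0.95 0;0 0 -0.95 0;0 0 -0.9 0;0 0 -0.5 0;0 0 -0.5 0;0 0 -0.4 0;0 0 -0.3 0",
)

```text
time: 1.97
tool_pos: [433.6, -186.1, 54.5]
eef_rot: [[-0.001, 1.0, -0.0], [1.0, 0.001, 0.001], [0.001, -0.0, -1.0]]
force: [-0.1, -0.4, 0.6]
grip_width: 0.1
grasp_force: 0.0
```

Request:
drive_tool(
  deltas="0 0 -0.15 0;0 0 -0.1 0;0 0 -0.08 0;0 0 0 0;0 0 0 0",
)

```text
time: 2.38
tool_pos: [433.5, -186.6, 49.6]
eef_rot: [[-0.0, 1.0, 0.001], [1.0, 0.0, 0.001], [0.001, 0.001, -1.0]]
force: [-8.0, 4.6, 30.7]
grip_width: -0.1
grasp_force: 15.4
```

```bash
python3 - <<'E'
from h import *
import pickle
o=r.get_obs(); print(o["tool_pos"],o["force"])
c=camera("side"); a=cv2.resize(c["img"][240:360,270:430,::-1],None,fx=4,fy=4,interpolation=cv2.INTER_CUBIC); cv2.imwrite("pics/p2.png",a)
E
```

```text
[ 433.4913249  -186.56724494   49.56257265] [-7.97099035  4.60425751 30.72163072]
```

View pics/p2.png

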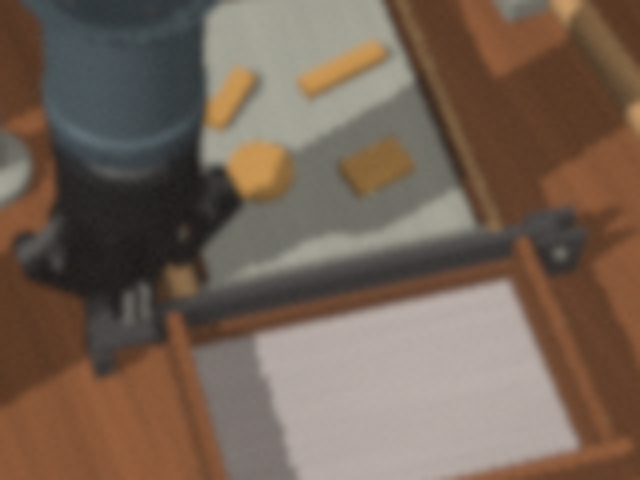

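The fence is against its stop: 31 N with the fingertips at z = 41.6 mm, and its bar lies level in the picture. I'll back off and go to the rack.

Request:
drive_tool(
  deltas="0 0 0.4 0;0 0 0.8 0;0 0 1 0;0 0 1 0;0 0 1 0;0 0 1 0;0 0.4 1 0;0 1 0.5 0;0.1 1 0 0;0.1 1 0 0",
)

```text
time: 3.27
tool_pos: [439.1, -101.3, 216.6]
eef_rot: [[0.001, 1.0, 0.004], [1.0, -0.001, -0.001], [-0.001, 0.004, -1.0]]
force: [0.6, -0.6, -0.2]
grip_width: 0.2
grasp_force: 0.0
```

Request:
drive_tool(
  deltas="0.2 1 0 -0.0386;0.2 1 0 -0.0386;0.2 1 0 -0.0386;0.2 1 0 -0.0386;0.2 1 0 -0.0386;0.2 1 0 -0.0386;0.2 1 0 -0.0386;0.2 1 0 -0.0386;0.2 1 0 -0.0386;0.2 1 0 -0.0386",
  hand=0,
)

```text
time: 4.1
tool_pos: [488.4, 149.6, 215.5]
eef_rot: [[0.939, 0.345, 0.001], [0.345, -0.939, 0.001], [0.001, -0.0, -1.0]]
force: [0.3, -0.8, 0.3]
grip_width: 85.4
grasp_force: 0.0
```

```bash
python3 - <<'E'
from h import *
import pickle
o=r.get_obs(); print(o["time"],o["tool_pos"],o["eef_rot"][:2,1])
c=camera("wrist");T=np.eye(4);T[:3,:3]=o["eef_rot"];T[:3,3]=o["tool_pos"];c["pose"]=T@c["T_tool_cam"];pickle.dump(c,open("wrist2.pkl","wb"))
w=c["img"][:,:,::-1]; s=camera("side")["img"][220:400,260:440,::-1]
out=np.zeros((480,640+160,3),np.uint8); out[:,:640]=w; out[:160,640:]=cv2.resize(s,(160,160))
cv2.imwrite("pics/v2.png",out)
E
```

```text
4.1 [488.41421615 149.55929875 215.45489244] [ 0.34506164 -0.93858002]
```

View pics/v2.png

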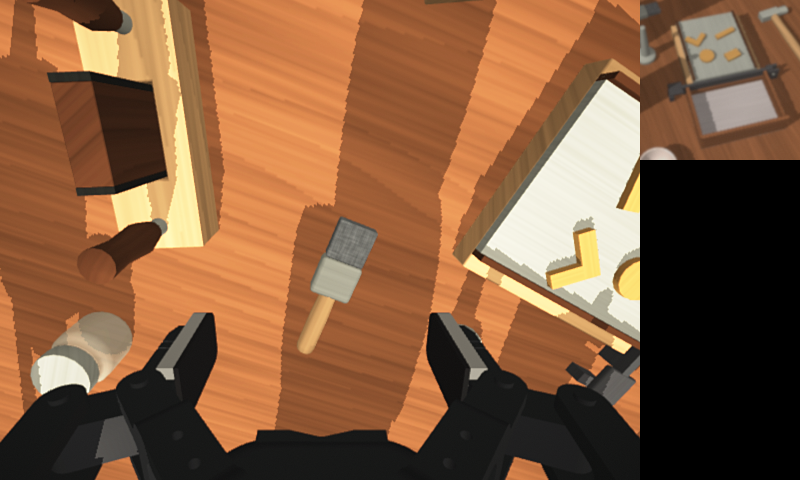

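The picture shows the fence staying down. The scraper's top face has corners at about (48,74), (90,72), (116,190) and (78,195), with the handles above and below it.

```bash
python3 - <<'E'
from h import *
import pickle
W=pickle.load(open("wrist2.pkl","rb")); f=np.round
P=np.array([ray(W,*p,125)[:2] for p in((48,74),(90,72),(116,190),(78,195))]);print(f(P,1),P.mean(0))
e=(P[1]+P[0]-P[2]-P[3]);print(np.hypot(*e)/2,np.degrees(np.arctan2(e[1],e[0])), np.hypot(*(P[0]+P[3]-P[1]-P[2]))/2)
R=np.array([ray(W,*p,50)[:2] for p in((203,246),(162,0))]);print(f(R,1), np.degrees(np.arctan2(*(R[1]-R[0])[::-1])))
E
```

```text
[[534.7 329.9]
 [543.9 308. ]
 [482.5 282.2]
 [471.2 303.7]] [508.10187894 305.94324152]
67.68918586106206 22.603486151399327 24.048953665331855
[[432.9 237.6]
 [601.9 311.1]] 23.498999555140344
```

Request:
drive_tool(
  deltas="0.11 0.89 0 0.008;0.11 0.89 0 0;0.11 0.89 0 0;0.11 0.89 0 0;0.11 0.89 0 0;0.11 0.89 0 0;0.11 0.89 0 0;0 0 -0.6 0;0 0 -0.8 0;0 0 -0.8 0",
)

```text
time: 5.03
tool_pos: [507.9, 304.0, 160.1]
eef_rot: [[0.927, 0.376, 0.002], [0.376, -0.927, 0.001], [0.002, -0.0, -1.0]]
force: [-0.1, 0.1, -0.1]
grip_width: 85.2
grasp_force: 0.0
```

```bash
python3 - <<'E'
from h import *
import pickle
o=r.get_obs(); print(o["time"],o["tool_pos"],o["joint_pos"][6])
c=camera("wrist");T=np.eye(4);T[:3,:3]=o["eef_rot"];T[:3,3]=o["tool_pos"];c["pose"]=T@c["T_tool_cam"]
cv2.imwrite("pics/v3.png",c["img"][:,:,::-1])
print([proj(c,p) for p in([508,305,125],[508+35*.928,305+35*.371,125],[508-35*.928,305-35*.371,125])])
E
```

```text
5.0333 [507.93831222 304.02584277 160.058063  ] -1.783469743311052
[(np.float64(318.89127332107813), np.float64(286.95187257306793)), (np.float64(319.13235670130564), np.float64(220.3330788707713)), (np.float64(318.6767559975876), np.float64(346.22964321698805))]
```

View pics/v3.png

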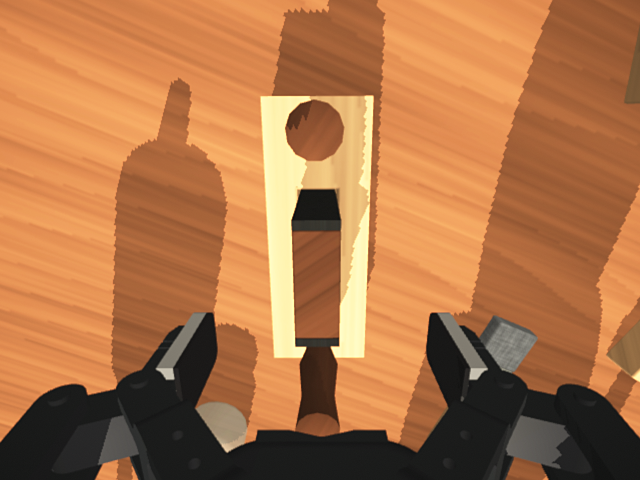

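The scraper lies square between the jaws, its top at (292-341, 220-346) as predicted. I'll go down, grip and lift.

Request:
drive_tool(
  deltas="0 0.02 -0.88 0;0 0.02 -0.88 0;0 0 -0.88 0;0 0 0 0",
)

```text
time: 5.42
tool_pos: [505.1, 302.9, 90.9]
eef_rot: [[0.927, 0.375, -0.005], [0.375, -0.927, -0.004], [-0.006, 0.001, -1.0]]
force: [-0.6, -0.8, 0.7]
grip_width: 85.3
grasp_force: 0.0
```

Request:
drive_tool(
  deltas="0 0 0 0;0 0 0 0;0 0 0 0;0 0 0 0;0 0 0.4 0;0 0 0.8 0;0 0 0.9 0;0 0 0.9 0;0 -0.3 0.6 0;0 -0.6 0 -0.0289",
  hand=1,
  grip_force=50,
)

```text
time: 6.25
tool_pos: [508.9, 285.4, 188.6]
eef_rot: [[0.957, 0.291, 0.006], [0.291, -0.957, 0.006], [0.007, -0.004, -1.0]]
force: [0.0, 0.2, -2.1]
grip_width: 23.1
grasp_force: 54.1
```

Request:
drive_tool(
  deltas="0 -0.8 0 -0.0292;-0.03 -0.8 0 -0.0292;-0.03 -0.8 0 -0.0292;-0.03 -0.8 0 -0.0292;-0.03 -0.8 -0.3 -0.0292;-0.03 -0.8 -0.7 0;0 0 -0.9 0;0 0 -0.9 0;0 0 -0.6 0;0 0 -0.2 0",
)

```text
time: 7.08
tool_pos: [504.2, 163.1, 97.4]
eef_rot: [[0.986, -0.165, -0.001], [-0.165, -0.986, 0.002], [-0.001, -0.002, -1.0]]
force: [-25.0, -5.8, 95.9]
grip_width: 23.5
grasp_force: 71.2
```

Request:
drive_tool(
  deltas="0 0 -0.1 0;0 0 -0.1 0;0 0 0 0",
)

```text
time: 7.33
tool_pos: [505.4, 163.6, 96.9]
eef_rot: [[0.986, -0.166, 0.003], [-0.166, -0.986, 0.004], [0.002, -0.004, -1.0]]
force: [-23.4, -5.3, 76.7]
grip_width: 23.4
grasp_force: 70.4
```

Request:
drive_tool(
  deltas="0 0 0.1 0;0 0 0.1 0;0 0 0 0",
)

```text
time: 7.58
tool_pos: [504.8, 163.3, 97.0]
eef_rot: [[0.986, -0.165, 0.003], [-0.165, -0.986, 0.003], [0.003, -0.003, -1.0]]
force: [-5.5, -0.9, 23.9]
grip_width: 23.1
grasp_force: 63.2
```

```bash
python3 - <<'E'
from h import *
import pickle
o=r.get_obs(); print(o["time"],o["tool_pos"],o["force"])
s=camera("side")["img"]; c=camera("scene")["img"]
p=lambda i:cv2.resize(i[:,:,::-1],(400,400),interpolation=cv2.INTER_CUBIC)
cv2.imwrite("pics/v4.png",np.hstack([p(s[120:280,220:380]),p(c[200:360,260:420])]))
E
```

```text
7.5833 [504.76867573 163.33625198  96.98700673] [-5.53618444 -0.9383797  23.87287687]
```

View pics/v4.png

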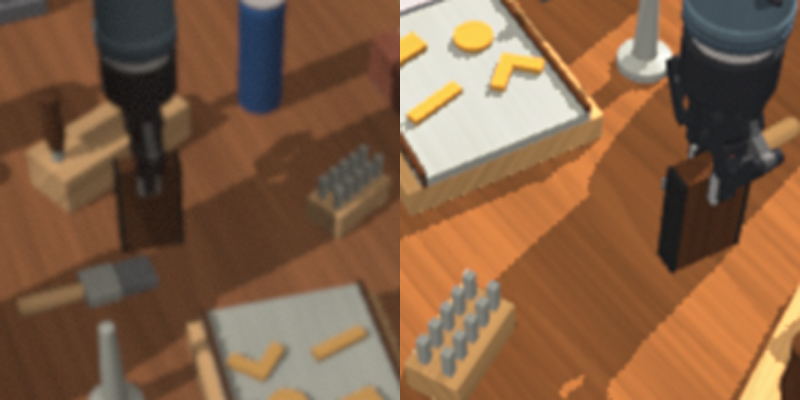

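The picture shows the scraper standing flat on its end on the clear bench, with the brush and punch block well away. I'll release it, then take it lightly at the top corner on the +x side so it can be tipped.

Request:
drive_tool(
  deltas="0 0 0.04 0;0 0 0 0;0 0 0 0",
  hand=0,
)

```text
time: 7.93
tool_pos: [503.7, 162.3, 95.2]
eef_rot: [[0.986, -0.165, 0.0], [-0.165, -0.986, 0.0], [0.0, -0.0, -1.0]]
force: [0.9, -0.7, 0.1]
grip_width: 58.7
grasp_force: 0.0
```

Request:
drive_tool(
  deltas="0 0 0.38 0;0 0 0.38 0;0.4 -0.07 0 0;0.42 -0.07 0 0;0.4 -0.06 0 0;0 0 0 0",
)

```text
time: 8.43
tool_pos: [537.0, 156.4, 113.9]
eef_rot: [[0.986, -0.167, 0.003], [-0.167, -0.986, -0.0], [0.003, -0.0, -1.0]]
force: [1.3, -0.0, 0.4]
grip_width: 85.1
grasp_force: 0.0
```

Request:
drive_tool(
  deltas="0 0 0 0;0 0 0 0;0 0 0 0;0 0 0 0;0 0 0 0",
  hand=1,
  grip_force=20,
)

```text
time: 8.85
tool_pos: [533.6, 157.4, 113.7]
eef_rot: [[0.986, -0.165, -0.0], [-0.165, -0.986, -0.0], [-0.0, 0.0, -1.0]]
force: [-0.2, -0.5, -0.2]
grip_width: 25.9
grasp_force: 0.0
```

Request:
drive_tool(
  deltas="0 0 0 0;0 0 0 0;0 0 0 0",
)

```text
time: 9.1
tool_pos: [534.0, 157.4, 113.8]
eef_rot: [[0.986, -0.165, 0.0], [-0.165, -0.986, 0.0], [0.0, -0.0, -1.0]]
force: [-0.2, 0.4, 0.2]
grip_width: 23.1
grasp_force: 22.7
```

Request:
drive_tool(
  deltas="0.39 -0.065 -0.02 0;0.39 -0.065 -0.02 0;0.38 -0.065 -0.08 0;0.38 -0.065 -0.08 0;0.37 -0.06 -0.15 0;0.37 -0.06 -0.15 0",
)

```text
time: 9.6
tool_pos: [592.7, 147.5, 101.3]
eef_rot: [[0.986, -0.166, 0.001], [-0.166, -0.986, 0.0], [0.001, -0.0, -1.0]]
force: [-0.2, 1.4, 3.3]
grip_width: 23.4
grasp_force: 23.7
```

Forces stayed low while the TCP came down 12 mm, so the block must be pivoting. I'll go on along the arc.

Request:
drive_tool(
  deltas="0.34 -0.055 -0.2 0;0.34 -0.055 -0.21 0;0.3 -0.05 -0.26 0;0.3 -0.05 -0.26 0;0.25 -0.04 -0.31 0;0.25 -0.04 -0.31 0",
)

```text
time: 10.1
tool_pos: [637.7, 140.0, 62.4]
eef_rot: [[0.986, -0.166, 0.003], [-0.166, -0.986, 0.0], [0.003, -0.001, -1.0]]
force: [2.3, -0.3, 4.8]
grip_width: 23.9
grasp_force: 27.4
```

Request:
drive_tool(
  deltas="0.2 -0.03 -0.35 0;0.18 -0.03 -0.35 0;0 0 0 0",
)

```text
time: 10.35
tool_pos: [646.8, 138.0, 43.6]
eef_rot: [[0.986, -0.166, 0.002], [-0.166, -0.986, -0.001], [0.002, 0.0, -1.0]]
force: [2.9, -1.0, 3.6]
grip_width: 23.9
grasp_force: 31.9
```

```bash
python3 - <<'E'
from h import *
o=r.get_obs(); print(o["time"],o["tool_pos"],o["force"],o["grip_width"])
s=camera("side")["img"]; c=camera("scene")["img"];w=camera("wrist")["img"]
p=lambda i:cv2.resize(i[:,:,::-1],(400,300),interpolation=cv2.INTER_CUBIC)
import pickle;pickle.dump((s,c,w),open("m.pkl","wb"))
# dark brown mask extents
for n,i,(y0,y1,x0,x1) in(("side",s,(120,260,240,400)),("scene",c,(200,350,240,420))):
    g=i[y0:y1,x0:x1].astype(int); m=((g.sum(2)<150)).astype(np.uint8)
    k,l,st,ce=cv2.connectedComponentsWithStats(m); print(n,[(t[:5]+[x0,y0,0,0,0]).tolist() for t in st[1:] if t[4]>40])
E
```

```text
10.35 [646.84217463 138.02382272  43.56532919] [ 2.88949752 -1.03649707  3.57451875] 23.93414804846688
side [[283, 120, 66, 97, 2134], [279, 136, 7, 19, 96], [383, 154, 14, 31, 251], [240, 159, 5, 21, 93]]
scene [[302, 263, 79, 59, 2193]]
```

Request:
drive_tool(
  deltas="0.14 -0.02 -0.37 0;0.11 -0.02 -0.37 0;0 0 0 0",
)

```text
time: 10.75
tool_pos: [654.7, 138.9, 27.2]
eef_rot: [[0.986, -0.166, 0.006], [-0.167, -0.986, 0.002], [0.005, -0.003, -1.0]]
force: [6.8, 0.4, 8.8]
grip_width: 23.1
grasp_force: 27.5
```

Request:
drive_tool(
  deltas="0 0 0 0;0 0 0 0;0 0 0 0;0 0 0 0",
  hand=0.6,
)

```text
time: 11.08
tool_pos: [649.9, 138.0, 25.5]
eef_rot: [[0.986, -0.165, -0.003], [-0.165, -0.986, -0.0], [-0.002, 0.001, -1.0]]
force: [-0.4, 0.3, -0.0]
grip_width: 34.1
grasp_force: 0.0
```

Request:
drive_tool(
  deltas="0 0 0 0;0 0 0 0;0 0 0.4 0;0 0 0.8 0;0 0 1 0;0 0 1 0;-0.5 0.08 1 0;-1 0.16 1 0;-1 0.16 1 0;-0.6 0.1 0 0",
  hand=0,
)

```text
time: 11.92
tool_pos: [574.5, 151.7, 187.1]
eef_rot: [[0.986, -0.165, 0.006], [-0.165, -0.986, 0.003], [0.006, -0.004, -1.0]]
force: [0.2, 0.3, -0.3]
grip_width: 85.4
grasp_force: 0.0
```

```bash
python3 - <<'E'
from h import *
import pickle
o=r.get_obs(); print(o["time"],o["tool_pos"],o["force"],o["grip_width"])
c=camera("wrist");T=np.eye(4);T[:3,:3]=o["eef_rot"];T[:3,3]=o["tool_pos"];c["pose"]=T@c["T_tool_cam"];pickle.dump(c,open("wrist4.pkl","wb"))
s=camera("side");pickle.dump(s,open("side4.pkl","wb"))
out=np.zeros((480,800,3),np.uint8);out[:,:640]=c["img"][:,:,::-1]
out[:160,640:]=cv2.resize(s["img"][120:280,260:420,::-1],(160,160)); out[160:320,640:]=cv2.resize(camera("scene")["img"][200:360,230:390,::-1],(160,160))
cv2.imwrite("pics/v5.png",out)
E
```

```text
11.9167 [574.45027531 151.65868621 187.0691556 ] [ 0.22198001  0.29706281 -0.25873103] 85.3991578457454
```

View pics/v5.png

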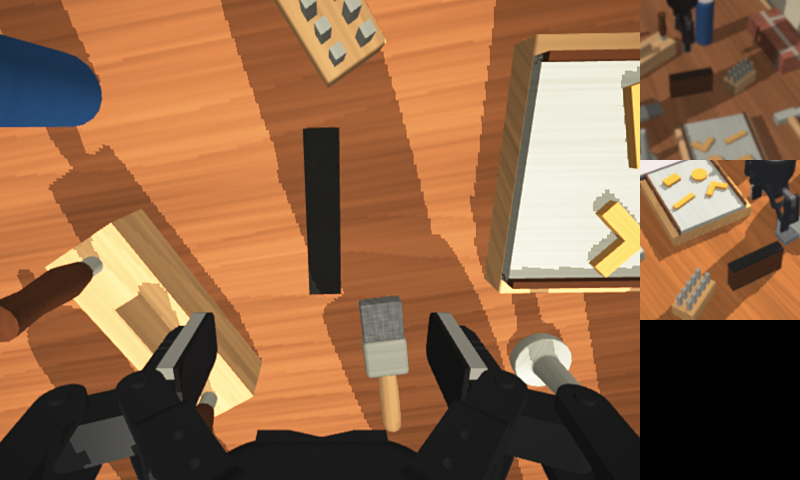

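The scraper stands upright on its long edge: the black rubber top spans (303-340, 127-294), aligned with the tool. The plate's near edge runs (541,58) to (508,278).

```bash
python3 - <<'E'
from h import *
import pickle
W=pickle.load(open("wrist4.pkl","rb"));f=np.round
g=W["img"].astype(int); m=(g.max(2)<60).astype(np.uint8); m[300:]=0
k,l,st,ce=cv2.connectedComponentsWithStats(m); i=1+st[1:,4].argmax(); ys,xs=np.where(l==i)
P=np.array([ray(W,x,y,70)[:2] for x,y in zip(xs,ys)]).astype(np.float32); print(cv2.minAreaRect(P),st[i])
E=np.array([ray(W,*p,45)[:2] for p in((541,58),(509,278))]); d=E[1]-E[0]; print("plate edge",f(E,1),np.hypot(*d),np.degrees(np.arctan2(-d[1],-d[0])))
E
```

```text
((591.6410522460938, 147.795166015625), (23.324180603027344, 119.641357421875), 82.03180694580078) [ 303  128   37  166 5464]
plate edge [[670.7 -16.6]
 [509.4   6.6]] 163.00771355809545 -8.152653092313345
```

Request:
drive_tool(
  deltas="0.34 -0.08 -0.6 0;0.34 -0.08 -0.9 0;0 0 -1 0;0 0 -1 0;0 0 -1 0;0 0 -0.8 0;0 0 -0.5 0;0 0 0 0",
)

```text
time: 12.73
tool_pos: [589.2, 145.4, 33.3]
eef_rot: [[0.986, -0.166, -0.005], [-0.166, -0.986, -0.002], [-0.004, 0.003, -1.0]]
force: [-0.6, -0.5, 0.1]
grip_width: 85.1
grasp_force: 0.0
```

Request:
drive_tool(
  deltas="0 0 0 0;0 0 0 0;0 0 0 0;0 0 0 0;0 0 0 0;0 0 0 0;0 0 0 0",
  hand=1,
  grip_force=70,
)

```text
time: 13.32
tool_pos: [591.4, 146.8, 37.6]
eef_rot: [[0.986, -0.165, 0.001], [-0.165, -0.986, 0.001], [0.001, -0.001, -1.0]]
force: [-1.1, 0.4, 6.3]
grip_width: 23.3
grasp_force: 68.8
```

Request:
drive_tool(
  deltas="0 0 0.4 0;0 0 0.8 0;0 0 0.9 0;0 0 0.9 0;-0.1 -0.6 0 0;-0.1 -1 0 0;-0.1 -1 0 0;-0.1 -1 0 0;-0.1 -1 0 0;-0.1 -1 0 0",
)

```text
time: 14.15
tool_pos: [574.5, 4.5, 111.2]
eef_rot: [[0.986, -0.166, -0.001], [-0.166, -0.986, -0.001], [-0.001, 0.001, -1.0]]
force: [0.7, 0.6, -2.2]
grip_width: 23.5
grasp_force: 68.6
```

Request:
drive_tool(
  deltas="-0.1 -0.8 0 0;-0.1 -0.38 0 0;0 0 0 0;0 0 0 0",
)

```text
time: 14.48
tool_pos: [570.3, -22.6, 111.3]
eef_rot: [[0.986, -0.166, -0.001], [-0.166, -0.986, 0.001], [-0.001, -0.001, -1.0]]
force: [0.2, 1.4, -1.1]
grip_width: 23.4
grasp_force: 68.6
```

```bash
python3 - <<'E'
from h import *
import pickle
o=r.get_obs(); print(o["time"],o["tool_pos"],o["force"],o["eef_rot"][:2,1])
S=camera("side");C=camera("scene");pickle.dump((S,C),open("m5.pkl","wb"))
B=np.array([574,-104.2]); a=np.radians(-9.3); R=np.array([[np.cos(a),-np.sin(a)],[np.sin(a),np.cos(a)]])
for n,K in(("side",S),("scene",C)):
    h=cv2.cvtColor(K["img"],cv2.COLOR_RGB2HSV); m=cv2.inRange(h,(16,130,120),(30,255,255))
    for ct in cv2.findContours(m,cv2.RETR_EXTERNAL,cv2.CHAIN_APPROX_NONE)[0]:
        if cv2.contourArea(ct)>30:
            P=np.array([ray(K,*p[0],53)[:2] for p in ct]); L=(P-B)@R
            if np.all(np.abs(L.mean(0))<100): print(n,"st min",np.round(L.min(0)),"max",np.round(L.max(0)))
# black scraper top at z ~144 (bottom at tcp-37.6)
    z=o["tool_pos"][2]-37.6+70
    print("expect top centre px",proj(K,[*o["tool_pos"][:2],z]))
E
```

```text
14.4833 [570.34432567 -22.57073485 111.33630628] [ 0.21594583  1.44908114 -1.06966992] [-0.16585337 -0.98615029]
side st min [ 15. -65.] max [ 54. -38.]
side st min [-51. -56.] max [-16. -21.]
side st min [-75.   1.] max [-22.  35.]
side st min [10. 12.] max [62. 35.]
expect top centre px (np.float64(330.1754824912045), np.float64(218.7677519593374))
scene st min [21. 15.] max [66. 43.]
scene st min [-91. -79.] max [110. 135.]
scene st min [ 15. -67.] max [ 56. -32.]
scene st min [-50. -55.] max [-12. -18.]
expect top centre px (np.float64(304.307011176169), np.float64(219.00847550831367))
```

Request:
drive_tool(
  deltas="0 0 -0.4 0;0 0 -0.35 0;0 0 -0.2 0;0 0 -0.08 0;0 0 0 0",
)

```text
time: 15.0
tool_pos: [570.0, -22.7, 84.7]
eef_rot: [[0.986, -0.165, -0.002], [-0.165, -0.986, -0.0], [-0.002, 0.0, -1.0]]
force: [-0.1, 0.4, -2.4]
grip_width: 23.0
grasp_force: 68.6
```

Request:
drive_tool(
  deltas="-0.03 -0.2 -0.02 0;-0.065 -0.395 0 0;-0.065 -0.395 0 0;-0.065 -0.395 0 0;-0.065 -0.395 0 0;-0.065 -0.395 0 0;-0.065 -0.395 0 0;-0.065 -0.395 0 0;-0.065 -0.395 0 0;-0.065 -0.395 0 0",
)

```text
time: 15.83
tool_pos: [555.3, -117.6, 85.4]
eef_rot: [[0.986, -0.165, 0.0], [-0.165, -0.986, 0.0], [0.0, -0.0, -1.0]]
force: [1.0, 2.6, -0.4]
grip_width: 23.6
grasp_force: 68.7
```

```bash
cat > oc.py <<'E'
from h import *
o=r.get_obs(); print(o["time"],o["tool_pos"],np.round(o["force"],1))
B=np.array([574,-104.2]); a=np.radians(-9.3); R=np.array([[np.cos(a),-np.sin(a)],[np.sin(a),np.cos(a)]])
print("tool st",(o["tool_pos"][:2]-B)@R)
for n in("side","scene"):
    K=camera(n);h=cv2.cvtColor(K["img"],cv2.COLOR_RGB2HSV); m=cv2.inRange(h,(15,130,110),(30,255,255))
    for ct in cv2.findContours(m,cv2.RETR_EXTERNAL,cv2.CHAIN_APPROX_NONE)[0]:
        if cv2.contourArea(ct)>20:
            P=np.array([ray(K,*p[0],53)[:2] for p in ct]); L=(P-B)@R; Q=(np.array([ray(K,*p[0],12)[:2] for p in ct])-B)@R
            if abs(L.mean(0)[0])<100 and -270<L.mean(0)[1]<100 and np.ptp(L,0).max()<90: print(n,"z53 min",np.round(L.min(0)),"max",np.round(L.max(0)),"| z12 mid",np.round(Q.mean(0)))
E
python3 oc.py
```

```text
15.8333 [ 555.29119684 -117.61216506   85.35662241] [ 1.   2.6 -0.4]
tool st [-16.29543223 -16.25928584]
side z53 min [-77. -87.] max [ -2. -30.] | z12 mid [-29. -30.]
side z53 min [  6. -69.] max [ 61. -28.] | z12 mid [ 44. -19.]
scene z53 min [-92.   2.] max [-86.  77.] | z12 mid [-109.    4.]
scene z53 min [ 29. -73.] max [ 63. -30.] | z12 mid [ 33. -91.]
```

Request:
drive_tool(
  deltas="-0.057 -0.35 0 0;-0.057 -0.35 0 0;-0.057 -0.35 0 0;-0.057 -0.35 0 0;-0.057 -0.35 0 0;-0.057 -0.35 0 0;-0.057 -0.35 0 0;-0.057 -0.35 0 0;-0.057 -0.35 0 0;-0.057 -0.35 0 0",
)

```text
time: 16.77
tool_pos: [540.8, -205.7, 85.3]
eef_rot: [[0.986, -0.166, -0.0], [-0.166, -0.986, -0.0], [0.0, 0.0, -1.0]]
force: [0.1, -0.4, -1.8]
grip_width: 23.3
grasp_force: 69.0
```

```bash
python3 oc.py
```

```text
16.7667 [ 540.82386862 -205.74188876   85.33019818] [ 0.1 -0.4 -1.8]
tool st [ -16.33049767 -105.56858297]
side z53 min [ -77. -187.] max [  -4. -147.] | z12 mid [ -33. -145.]
side z53 min [  -2. -149.] max [  59. -118.] | z12 mid [  38. -109.]
scene z53 min [-92.   2.] max [-86.  77.] | z12 mid [-109.    4.]
```

Request:
drive_tool(
  deltas="0 0 0.6 0;0.1 0.3 0.8 0;0.3 0.9 0.2 0;0.3 0.9 0 0;0.3 0.9 0 0;0.3 0.9 0 0;0.3 0.9 0 0;0.3 0.9 0 0;0.3 0.9 0 0;0.3 0.55 0 0",
)

```text
time: 17.7
tool_pos: [603.8, -21.7, 125.1]
eef_rot: [[0.987, -0.162, -0.0], [-0.162, -0.987, 0.002], [-0.001, -0.002, -1.0]]
force: [-0.1, 1.3, -0.9]
grip_width: 23.3
grasp_force: 69.1
```

```bash
python3 oc.py; python3 - <<'E'
from h import *
K=camera("side"); 
# ascii map of brass pixels, station region
h=cv2.cvtColor(K["img"],cv2.COLOR_RGB2HSV); m=cv2.inRange(h,(14,120,90),(32,255,255))[285:375,310:420]
m=cv2.resize(m,(110,45),interpolation=cv2.INTER_AREA)
print("\n".join("".join("#" if v>100 else "." for v in w) for w in m))
a=np.radians(-9.3);R=np.array([[np.cos(a),-np.sin(a)],[np.sin(a),np.cos(a)]]);B=np.array([574,-104.2])
for p in([-80,-100,45],[80,-100,45],[-80,-111,42],[80,-111,42],[-100,-252,4],[100,-252,4]): print(p,np.round((np.array(proj(K,[*(B+R@np.array(p[:2])),p[2]]))-[310,285])/[1,2],1))
E
```

```text
17.7 [603.84980132 -21.73921631 125.14748643] [-0.1  1.3 -0.9]
tool st [16.13146933 86.20073772]
side z53 min [ -76. -187.] max [  -5. -152.] | z12 mid [ -34. -147.]
side z53 min [  -2. -148.] max [  58. -119.] | z12 mid [  38. -108.]
scene z53 min [-92.  10.] max [-86.  74.] | z12 mid [-109.    8.]
..............................................................................#..#............................
..............................................................................................................
...............................................................................###............................
................................................................................#.#.#.........................
....................................................................................#.........................
..............................................................................................................
..............................................................................................................
......................
[... 3662 characters left out ...]
.........................................................................................
..............................................................................................................
..............................................................................................................
..............................................................................................................
..............................................................................................................
[-80, -100, 45] [11.8 12.4]
[80, -100, 45] [78.8  5.7]
[-80, -111, 42] [12.9 14.8]
[80, -111, 42] [80.2  8. ]
[-100, -252, 4] [19.6 48.5]
[100, -252, 4] [108.1  38.5]
```

The plate is clear after one pass. I'll set the scraper down in the plate's middle.

Request:
drive_tool(
  deltas="-0.3 -0.8 0 0;-0.3 -0.8 0 0;-0.3 -0.8 -0.2 0;-0.29 -0.7 -0.4 0;0 -0.2 -0.5 0;0 0 -0.4 0;0 0 -0.1 0;0 0 0 0;0 0 0 0",
)

```text
time: 18.6
tool_pos: [574.4, -106.7, 85.2]
eef_rot: [[0.987, -0.164, -0.0], [-0.164, -0.987, 0.001], [-0.0, -0.001, -1.0]]
force: [-0.3, -0.1, -1.2]
grip_width: 23.4
grasp_force: 69.0
```

Request:
drive_tool(
  deltas="0 0 -0.04 0;0 0 0 0",
)

```text
time: 18.77
tool_pos: [574.5, -107.4, 84.7]
eef_rot: [[0.986, -0.164, 0.001], [-0.164, -0.986, 0.0], [0.001, -0.0, -1.0]]
force: [-0.8, 0.3, -1.3]
grip_width: 23.4
grasp_force: 69.0
```

Request:
drive_tool(
  deltas="0 0 -0.04 0;0 0 -0.04 0;0 0 0 0",
)

```text
time: 19.02
tool_pos: [574.2, -107.9, 82.6]
eef_rot: [[0.986, -0.165, 0.001], [-0.165, -0.986, 0.0], [0.001, -0.0, -1.0]]
force: [0.2, 0.6, -0.3]
grip_width: 23.1
grasp_force: 69.1
```

Request:
drive_tool(
  deltas="0 0 -0.03 0;0 0 0 0",
)

```text
time: 19.18
tool_pos: [574.2, -107.9, 82.6]
eef_rot: [[0.986, -0.165, 0.001], [-0.165, -0.986, 0.0], [0.0, -0.0, -1.0]]
force: [-2.4, 0.4, 7.6]
grip_width: 23.1
grasp_force: 70.3
```

```bash
python3 - <<'E'
from h import *
o=r.get_obs();c=camera("wrist");T=np.eye(4);T[:3,:3]=o["eef_rot"];T[:3,3]=o["tool_pos"];c["pose"]=T@c["T_tool_cam"]
s=camera("side"); cv2.imwrite("pics/w6.png",c["img"][:,:,::-1])
B=np.array([574,-104.2]); a=np.radians(-9.3); R=np.array([[np.cos(a),-np.sin(a)],[np.sin(a),np.cos(a)]])
for n,K in(("wrist",c),("side",s)):
    h=cv2.cvtColor(K["img"],cv2.COLOR_RGB2HSV); m=cv2.inRange(h,(15,130,100),(31,255,255))
    for ct in cv2.findContours(m,cv2.RETR_EXTERNAL,cv2.CHAIN_APPROX_NONE)[0]:
        if cv2.contourArea(ct)>30:
            for z in(12,30,53):
                L=(np.array([ray(K,*p[0],z)[:2] for p in ct])-B)@R
                if abs(L.mean(0)[0])<100 and -270<L.mean(0)[1]<-90: print(n,cv2.boundingRect(ct),z,np.round(L.min(0)),np.round(L.max(0)))
print([np.round(proj(c,[*(B+R@np.array(p[:2])),p[2]])) for p in([28,-120,20],[28,-111,42],[-40,-150,12])])
E
```

```text
wrist (538, 354, 27, 12) 12 [ -72. -164.] [ -64. -146.]
wrist (538, 354, 27, 12) 30 [ -59. -150.] [ -51. -134.]
wrist (538, 354, 27, 12) 53 [ -42. -132.] [ -35. -118.]
wrist (540, 333, 34, 22) 12 [ -64. -169.] [ -48. -145.]
wrist (540, 333, 34, 22) 30 [ -51. -155.] [ -37. -133.]
wrist (540, 333, 34, 22) 53 [ -35. -136.] [ -22. -117.]
wrist (517, 159, 69, 173) 12 [ -47. -165.] [  61. -128.]
wrist (517, 159, 69, 173) 30 [ -35. -151.] [  63. -117.]
wrist (517, 159, 69, 173) 53 [ -21. -133.] [  65. -103.]
side (333, 323, 31, 19) 12 [ -69. -166.] [   6. -130.]
side (333, 323, 31, 19) 30 [ -72. -175.] [   2. -140.]
side (333, 323, 31, 19) 53 [ -76. -187.] [  -4. -152.]
side (359, 304, 26, 16) 12 [   8. -126.] [ 71. -95.]
side (359, 304, 26, 16) 30 [   4. -136.] [  65. -105.]
side (359, 304, 26, 16) 53 [  -2. -149.] [  58. -119.]
[array([529., 222.]), array([535., 233.]), array([551., 322.])]
```

Request:
drive_tool(
  deltas="0 0 0.02 0;0 0 0 0;0 0 0 0;0 0 0 0;0 0 0 0;0 0 0 0",
  hand=0,
)

```text
time: 19.78
tool_pos: [573.8, -108.2, 81.9]
eef_rot: [[0.986, -0.165, -0.0], [-0.165, -0.986, -0.0], [-0.0, 0.0, -1.0]]
force: [-0.2, -0.1, 0.3]
grip_width: 85.7
grasp_force: 0.0
```

Request:
drive_tool(
  deltas="0 0 0.4 0;0 0 0.8 0;0 0 1 0;0 0 1 0;0 0 1 0;0 0 1 0;-0.5 0 0.5 0;-1 -0.3 0 0;-1 -0.4 0 0;-1 -0.4 0 0",
)

```text
time: 20.62
tool_pos: [485.6, -135.8, 225.5]
eef_rot: [[0.986, -0.165, 0.001], [-0.165, -0.986, -0.0], [0.001, -0.0, -1.0]]
force: [0.0, -0.6, -0.5]
grip_width: 85.0
grasp_force: 0.0
```

Request:
drive_tool(
  deltas="-0.1 -0.6 0 0;-0.1 -0.6 0 0;0 -0.5 0 0;0 0 0 0;0 0 0 0",
)

```text
time: 21.03
tool_pos: [481.4, -178.4, 225.1]
eef_rot: [[0.986, -0.167, 0.001], [-0.167, -0.986, 0.0], [0.001, -0.0, -1.0]]
force: [-0.3, 0.2, -0.6]
grip_width: 85.4
grasp_force: 0.0
```

```bash
cat > tr.py <<'E'
from h import *
import pickle
o=r.get_obs();c=camera("wrist");T=np.eye(4);T[:3,:3]=o["eef_rot"];T[:3,3]=o["tool_pos"];c["pose"]=T@c["T_tool_cam"];pickle.dump(c,open("w7.pkl","wb"))
print(o["time"],o["tool_pos"])
B=np.array([574,-104.2]); a=np.radians(-9.3); R=np.array([[np.cos(a),-np.sin(a)],[np.sin(a),np.cos(a)]])
print([np.round(proj(c,[*(B+R@np.array(p[:2])),p[2]])).tolist() for p in([-80,-111,42],[80,-111,42],[100,-112,4],[-100,-112,4],[0,-252,4],[0,0,115],[0,-112,4])])
h=cv2.cvtColor(c["img"],cv2.COLOR_RGB2HSV); m=cv2.inRange(h,(15,110,60),(31,255,255))
for ct in cv2.findContours(m,cv2.RETR_EXTERNAL,cv2.CHAIN_APPROX_NONE)[0]:
    if cv2.contourArea(ct)>60:
        for z in(12,30,50):
            L=(np.array([ray(c,*p[0],z)[:2] for p in ct])-B)@R
            if abs(L.mean(0)[0])<105 and -270<L.mean(0)[1]<110: print(cv2.boundingRect(ct),z,np.round(L.min(0)),np.round(L.max(0)))
# scraper (black rubber top)
g=c["img"].max(2)<60
E
python3 tr.py
```

```text
21.0333 [ 481.35329127 -178.35011656  225.05926866]
[[346.0, 217.0], [350.0, 12.0], [348.0, -3.0], [344.0, 227.0], [498.0, 122.0], [181.0, 124.0], [346.0, 123.0]]
(121, 229, 78, 10) 12 [-108.   33.] [-99. 110.]
(121, 229, 78, 10) 30 [-102.   27.] [-93. 100.]
(121, 229, 78, 10) 50 [-96.  20.] [-88.  89.]
(190, 227, 144, 11) 12 [-107. -100.] [-97.  42.]
(190, 227, 144, 11) 30 [-101. -100.] [-92.  35.]
(190, 227, 144, 11) 50 [-95. -99.] [-86.  28.]
(358, 112, 47, 90) 12 [ -72. -167.] [   9. -124.]
(358, 112, 47, 90) 30 [ -68. -163.] [   9. -122.]
(358, 112, 47, 90) 50 [ -64. -158.] [   8. -120.]
(347, 36, 19, 81) 12 [   6. -128.] [  70. -111.]
(347, 36, 19, 81) 30 [   6. -126.] [  66. -110.]
(347, 36, 19, 81) 50 [   5. -123.] [  62. -109.]
```

```bash
python3 - <<'E'
from h import *
B=np.array([574,-104.2]); a=np.radians(-9.3); R=np.array([[np.cos(a),-np.sin(a)],[np.sin(a),np.cos(a)]])
S=camera("side");C=camera("scene")
W=lambda x,y,z:[*(B+R@np.array([x,y])),z]
for x in(-20,0,20,35,50,70):
    u,v=proj(S,W(x,-111,42)); u=int(round(u)); print("side x",x,"edge v %.1f"%v,[f"{k}:"+",".join(map(str,S["img"][k,u]//10)) for k in range(int(v)-5,int(v)+14)])
h=cv2.cvtColor(C["img"],cv2.COLOR_RGB2HSV); m=cv2.inRange(h,(16,150,100),(31,255,255))
n,l,st,ce=cv2.connectedComponentsWithStats(m)
print([ (t.tolist(),np.round((ray(C,*q,45)[:2]-B)@R)) for t,q in zip(st[1:],ce[1:]) if t[4]>3 and 180<q[0]<345 and 160<q[1]<280])
print([np.round(proj(C,W(x,-111,42))) for x in(0,60)])
E
```

```text
side x -20 edge v 309.5 ['304:15,14,13', '305:12,12,11', '306:10,10,10', '307:9,8,8', '308:7,7,7', '309:7,6,6', '310:6,6,6', '311:6,5,5', '312:5,5,5', '313:6,5,5', '314:7,6,5', '315:9,6,5', '316:10,7,5', '317:10,6,4', '318:10,7,5', '319:11,9,8', '320:14,13,12', '321:17,15,15', '322:17,16,15']
side x 0 edge v 307.8 ['302:15,14,13', '303:13,13,12', '304:11,11,10', '305:9,9,8', '306:8,7,7', '307:7,7,7', '308:7,6,6', '309:6,6,5', '310:6,6,5', '311:6,6,5', '312:7,6,5', '313:9,7,5', '314:10,7,5', '315:10,7,5', '316:9,6,5', '317:11,8,7', '318:14,12,11', '319:16,15,14', '320:17,16,15']
side x 20 edge v 306.1 ['301:13,13,12', '302:11,11,10', '303:9,9,9', '304:8,8,7', '305:10,8,7', '306:14,11,7', '307:17,12,7', '308:18,13,7', '309:17,13,7', '310:15,11,6', '311:15,11,6', '312:15,11,6', '313:17,13,7', '314:18,13,7', '315:18,13,7', '316:16,12,7', '317:14,10,6', '318:13,10,6', '319:13,10,7']
side x 35 edge v 304.8 ['299:14,14,13', '300:13,12,11', '301:10,10,10', '302:9,8,8', '303:9,8,7', '304:11,9,7', '305:15,11,7', '306:17,13,8', '307:17,13,7', '308:16,12,7', '309:15,11,6', '310:15,11,6', '311:16,12,7', '312:18,13,7', '313:18,13,8', '314:16,12,7', '315:14,11,6', '316:13,10,6', '317:13,10,6']
side x 50 edge v 303.5 ['298:14,14,13', '299:12,12,11', '300:10,10,9', '301:8,8,8', '302:9,8,7', '303:12,10,7', '304:16,12,7', '305:18,13,8', '306:17,13,7', '307:15,12,6', '308:15,11,6', '309:15,11,6', '310:16,12,7', '311:17,13,7', '312:17,13,7', '313:15,12,7', '314:14,10,7', '315:13,10,7', '316:14,11,8']
side x 70 edge v 301.9 ['296:14,14,13', '297:12,12,11', '298:10,10,9', '299:9,8,8', '300:7,7,7', '301:7,7,6', '302:6,6,5', '303:5,5,5', '304:5,5,4', '305:5,4,4', '306:6,5,4', '307:8,5,4', '308:9,6,4', '309:9,6,4', '310:9,6,5', '311:10,8,7', '312:12,11,10', '313:15,14,13', '314:17,16,15']
[([242, 191, 41, 20, 129], array([  -7., -119.]))]
[array([265., 203.]), array([243., 211.])]
```

The strip seems to have come to rest across the fallen block, level with the fence top (origin about z = 42). I'll take the scraper again and push it further in.

Request:
drive_tool(
  deltas="0.93 0.7 0 0;0.93 0.7 0 0;0.93 0.7 0 0;0.92 0.71 -0.3 0;0 0 -0.9 0;0 0 -1 0;0 0 -1 0;0 0 -1 0;0 0 -0.9 0;0 0 -0.4 0",
)

```text
time: 22.02
tool_pos: [572.3, -106.3, 84.1]
eef_rot: [[0.986, -0.164, -0.004], [-0.164, -0.986, 0.001], [-0.005, -0.0, -1.0]]
force: [0.2, 0.8, -0.9]
grip_width: 85.3
grasp_force: 0.0
```

Request:
drive_tool(
  deltas="0 0 -0.2 0;0 0 0 0;0 0 0 0",
)

```text
time: 22.27
tool_pos: [574.9, -107.7, 83.0]
eef_rot: [[0.986, -0.165, 0.001], [-0.165, -0.986, -0.0], [0.001, -0.0, -1.0]]
force: [1.3, 0.4, -0.1]
grip_width: 85.5
grasp_force: 0.0
```

Request:
drive_tool(
  deltas="0 0 0 0;0 0 0 0;0 0 0 0;0 0 0 0;0 0 0 0;0 0 0 0;0 0 0 0;0 0 0 0",
  hand=1,
  grip_force=70,
)

```text
time: 22.93
tool_pos: [574.6, -107.9, 82.5]
eef_rot: [[0.986, -0.165, 0.001], [-0.165, -0.986, -0.0], [0.001, -0.0, -1.0]]
force: [-0.1, -0.6, 5.2]
grip_width: 23.3
grasp_force: 69.4
```

Request:
drive_tool(
  deltas="0 0 0.05 0;0.113 -0.424 0 0;0.113 -0.424 0 0;0.113 -0.424 0 0;0.113 -0.424 0 0;-0.058 -0.355 0 0;-0.058 -0.355 0 0;-0.058 -0.355 0 0;-0.058 -0.355 0 0;-0.058 -0.355 0 0",
)

```text
time: 23.77
tool_pos: [577.7, -195.5, 83.2]
eef_rot: [[0.986, -0.166, -0.0], [-0.166, -0.986, 0.0], [-0.0, -0.0, -1.0]]
force: [-0.6, 0.1, -1.9]
grip_width: 23.4
grasp_force: 68.9
```

Request:
drive_tool(
  deltas="-0.058 -0.355 0 0;-0.055 -0.33 0 0;-0.055 -0.33 0 0;-0.055 -0.33 0 0;0 0 0 0;0 0 0 0",
)

```text
time: 24.27
tool_pos: [572.4, -228.9, 83.3]
eef_rot: [[0.986, -0.166, -0.0], [-0.166, -0.986, -0.0], [-0.0, 0.0, -1.0]]
force: [0.4, 0.1, -1.7]
grip_width: 23.4
grasp_force: 68.9
```

```bash
python3 oc.py
```

```text
24.2667 [ 572.4154292  -228.85643174   83.27345197] [ 0.4  0.1 -1.7]
tool st [  18.58121295 -123.27398494]
side z53 min [ -76. -187.] max [  -4. -152.] | z12 mid [ -34. -147.]
```

Request:
drive_tool(
  deltas="0 0 0.6 0;0 0.2 0.6 0;0.02 0.8 0 0;0.02 0.8 0 0;0.02 0.8 0 0;0.02 0.8 0 0;0 0.8 0 0;0 0.7 0 0;0 0 0 0",
)

```text
time: 25.12
tool_pos: [575.4, -99.3, 114.0]
eef_rot: [[0.987, -0.159, 0.001], [-0.159, -0.987, 0.004], [0.0, -0.004, -1.0]]
force: [1.3, 0.9, -1.4]
grip_width: 23.1
grasp_force: 68.8
```

```bash
python3 oc.py; python3 - <<'E'
from h import *
B=np.array([574,-104.2]); a=np.radians(-9.3); R=np.array([[np.cos(a),-np.sin(a)],[np.sin(a),np.cos(a)]])
S=camera("side");C=camera("scene")
W=lambda x,y,z:[*(B+R@np.array([x,y])),z]
for x in(20,35,50):
    u,v=proj(S,W(x,-111,42)); u=int(round(u)); print("side x",x,"edge v %.1f"%v,[f"{k}:"+",".join(map(str,S["img"][k,u]//10)) for k in range(int(v)-2,int(v)+24)])
h=cv2.cvtColor(C["img"],cv2.COLOR_RGB2HSV); m=cv2.inRange(h,(16,150,100),(31,255,255))
n,l,st,ce=cv2.connectedComponentsWithStats(m)
print([ (t.tolist(),np.round((ray(C,*q,45)[:2]-B)@R)) for t,q in zip(st[1:],ce[1:]) if t[4]>3 and 180<q[0]<345 and 160<q[1]<280])
E
```

```text
25.1167 [575.40871481 -99.31965926 114.00556019] [ 1.3  0.9 -1.4]
tool st [0.60151655 5.04384585]
side z53 min [ -76. -186.] max [  -4. -152.] | z12 mid [ -33. -147.]
side z53 min [  -2. -149.] max [  58. -119.] | z12 mid [  38. -108.]
scene z53 min [-92.   2.] max [-86.  77.] | z12 mid [-109.    4.]
scene z53 min [ -24. -124.] max [  20. -109.] | z12 mid [ -18. -158.]
side x 20 edge v 306.1 ['304:8,8,8', '305:10,8,7', '306:13,10,7', '307:17,13,7', '308:18,13,7', '309:17,13,7', '310:15,11,6', '311:15,11,6', '312:15,11,6', '313:17,13,7', '314:18,13,8', '315:18,13,7', '316:16,12,7', '317:14,10,6', '318:13,10,6', '319:13,10,7', '320:14,12,9', '321:16,14,13', '322:17,15,15', '323:16,15,15', '324:15,14,14', '325:14,13,12', '326:13,12,11', '327:13,12,10', '328:14,12,10', '329:14,12,10']
side x 35 edge v 304.8 ['302:9,8,8', '303:9,8,7', '304:11,9,7', '305:15,11,7', '306:17,13,7', '307:17,13,7', '308:16,12,7', '309:15,11,6', '310:15,11,6', '311:16,12,7', '312:18,13,7', '313:18,14,8', '314:16,12,7', '315:14,11,6', '316:13,10,6', '317:13,10,6', '318:14,11,8', '319:15,13,11', '320:16,15,14', '321:17,16,15', '322:18,17,16', '323:18,17,16', '324:18,16,16', '325:18,17,16', '326:18,16,16', '327:18,16,16']
side x 50 edge v 303.5 ['301:8,8,8', '302:9,8,7', '303:12,10,7', '304:16,12,7', '305:17,13,7', '306:17,13,7', '307:16,12,7', '308:15,11,6', '309:15,11,6', '310:16,12,7', '311:17,13,7', '312:17,12,7', '313:15,12,7', '314:14,11,7', '315:13,10,7', '316:13,11,8', '317:15,13,11', '318:16,15,13', '319:17,16,15', '320:18,16,16', '321:18,17,16', '322:18,17,16', '323:18,17,16', '324:18,16,16', '325:18,17,16', '326:18,17,16']
[([258, 196, 14, 6, 31], array([  -4., -124.])), ([242, 205, 13, 6, 17], array([  44., -112.]))]
```

The strip did not move when the scraper's edge swept over it at z = 45.7 mm, so its top is lower than that. I'll feel its height by lowering the edge onto it beyond the fence.

Request:
drive_tool(
  deltas="-0.02 -0.7 0 0;-0.02 -0.7 -0.2 0;-0.02 -0.7 -0.2 0;-0.02 -0.7 -0.2 0;-0.02 -0.7 0 0;-0.02 -0.7 0 0;-0.02 -0.7 0 0;-0.02 -0.42 0 0;0 0 -0.4 0;0 0 -0.1 0",
)

```text
time: 26.15
tool_pos: [569.7, -239.0, 84.4]
eef_rot: [[0.986, -0.167, -0.001], [-0.167, -0.986, 0.001], [-0.001, -0.0, -1.0]]
force: [-0.7, 0.7, -2.6]
grip_width: 23.2
grasp_force: 68.8
```

Request:
drive_tool(
  deltas="0 0 0 0;0 0 0 0",
)

```text
time: 26.32
tool_pos: [570.5, -236.9, 85.1]
eef_rot: [[0.987, -0.164, -0.001], [-0.164, -0.987, 0.001], [-0.001, -0.001, -1.0]]
force: [-0.4, 0.2, -1.5]
grip_width: 23.0
grasp_force: 68.8
```

Request:
drive_tool(
  deltas="0.02 0.16 0 0;0 0 -0.08 0;0 0 -0.08 0;0 0 0 0;0 0 0 0",
)

```text
time: 26.73
tool_pos: [571.0, -234.6, 81.7]
eef_rot: [[0.986, -0.165, -0.0], [-0.165, -0.986, -0.0], [-0.0, 0.0, -1.0]]
force: [-0.4, -0.0, -2.3]
grip_width: 23.0
grasp_force: 68.8
```

Request:
drive_tool(
  deltas="0 0 -0.08 0;0 0 -0.08 0;0 0 0 0;0 0 0 0",
)

```text
time: 27.07
tool_pos: [570.9, -235.0, 77.6]
eef_rot: [[0.986, -0.166, -0.0], [-0.166, -0.986, -0.0], [-0.0, 0.0, -1.0]]
force: [0.3, 0.2, -1.5]
grip_width: 23.3
grasp_force: 68.7
```

Request:
drive_tool(
  deltas="0 0 -0.08 0;0 0 -0.08 0;0 0 0 0;0 0 0 0",
)

```text
time: 27.4
tool_pos: [571.0, -235.0, 73.6]
eef_rot: [[0.986, -0.166, -0.0], [-0.166, -0.986, -0.0], [-0.0, 0.0, -1.0]]
force: [-0.4, -1.8, -1.9]
grip_width: 23.4
grasp_force: 68.7
```

Request:
drive_tool(
  deltas="0 0 -0.08 0;0 0 -0.08 0;0 0 0 0;0 0 0 0",
)

```text
time: 27.73
tool_pos: [571.0, -234.9, 69.6]
eef_rot: [[0.986, -0.165, -0.0], [-0.165, -0.986, -0.0], [-0.0, 0.0, -1.0]]
force: [0.2, -1.2, -2.1]
grip_width: 23.0
grasp_force: 68.7
```

Request:
drive_tool(
  deltas="0 0 -0.08 0;0 0 -0.08 0;0 0 0 0;0 0 0 0",
)

```text
time: 28.07
tool_pos: [571.2, -234.9, 65.9]
eef_rot: [[0.986, -0.165, 0.0], [-0.165, -0.986, -0.0], [0.0, 0.0, -1.0]]
force: [-0.3, -1.9, -1.0]
grip_width: 23.4
grasp_force: 69.0
```

Request:
drive_tool(
  deltas="0 0 -0.08 0;0 0 -0.08 0;0 0 0 0;0 0 0 0",
)

```text
time: 28.4
tool_pos: [571.3, -236.2, 65.4]
eef_rot: [[0.986, -0.166, 0.001], [-0.166, -0.986, -0.001], [0.001, 0.001, -1.0]]
force: [-10.6, 0.8, 30.7]
grip_width: 23.5
grasp_force: 73.0
```

The edge met the block at z = 28 mm, which is the block standing on its long side by the wall. I'll drag it outward with the rubber edge so that both pieces lie flat.

Request:
drive_tool(
  deltas="-0.03 -0.2 0 0;-0.03 -0.2 0 0;-0.03 -0.2 0 0;-0.03 -0.2 0 0;-0.03 -0.2 0 0;-0.03 -0.2 0 0;-0.03 -0.2 0 0;-0.03 -0.2 0 0;0 0 0 0",
)

```text
time: 29.15
tool_pos: [564.6, -276.2, 61.5]
eef_rot: [[0.986, -0.167, -0.001], [-0.167, -0.986, -0.001], [-0.0, 0.001, -1.0]]
force: [-0.3, -0.8, -1.6]
grip_width: 22.8
grasp_force: 68.9
```

Request:
drive_tool(
  deltas="0 0 0.5 0;0 0 1 0;0 0 1 0;0.05 0.6 0.3 0;0.05 0.9 0 0;0.05 1 0 0;0.05 1 0 0;0.05 1 0 0;0.05 1 0 0;0 0.7 0 0",
)

```text
time: 29.98
tool_pos: [572.6, -114.8, 131.8]
eef_rot: [[0.987, -0.162, -0.0], [-0.162, -0.987, 0.002], [-0.001, -0.002, -1.0]]
force: [0.5, 0.6, -1.9]
grip_width: 23.3
grasp_force: 68.8
```

```bash
python3 oc.py; python3 - <<'E'
from h import *
B=np.array([574,-104.2]); a=np.radians(-9.3); R=np.array([[np.cos(a),-np.sin(a)],[np.sin(a),np.cos(a)]])
S=camera("side")
h=cv2.cvtColor(S["img"],cv2.COLOR_RGB2HSV); m=cv2.inRange(h,(14,120,90),(32,255,255))[295:355,325:415]
v=S["img"][295:355,325:415,0]//10
print("\n".join("%d "%(295+i)+"".join("%x"%min(15,max(0,v[i,j]-8)) if m[i,j] else "." for j in range(90)) for i in range(0,50)))
W=lambda x,y,z:[*(B+R@np.array([x,y])),z]
for x in(-80,0,40,80):print(x,[np.round(proj(S,W(x,y,z))).tolist() for y,z in((-111,42),(-112,4))])
E
```

```text
29.9833 [ 572.63555266 -114.81741272  131.77651546] [ 0.5  0.6 -1.9]
tool st [  0.36930181 -10.69835434]
scene z53 min [-92.   2.] max [-86.  77.] | z12 mid [-109.    4.]
295 ..........................................................................................
296 ..........................................................................................
297 ..........................................................................................
298 ..........................................................................................
299 ..........................................................................................
300 ..........................................................................................
301 ..........................................................................................
302 ..........................................................................................
303 ..........................................................................................
304 ......................................................................
[... 3264 characters left out ...]
8a97.............................................................................
340 ........47986.............................................................................
341 .........566..............................................................................
342 ..........................................................................................
343 ..........................................................................................
344 ..........................................................................................
-80 [[323.0, 315.0], [323.0, 324.0]]
0 [[357.0, 308.0], [356.0, 317.0]]
40 [[374.0, 304.0], [372.0, 313.0]]
80 [[390.0, 301.0], [388.0, 310.0]]
```

All four pieces now lie flat on the tray floor. In the side view the strip hugs the foot of the wall and the block is flat beside it. I'll put the scraper back on the plate.

Request:
drive_tool(
  deltas="0 0.3 -0.4 0;0 0 -0.7 0;0 0 -0.5 0;0 0 -0.2 0;0 0 -0.1 0;0 0 0 0;0 0 0 0",
)

```text
time: 30.72
tool_pos: [572.8, -112.7, 84.5]
eef_rot: [[0.986, -0.166, 0.0], [-0.166, -0.986, -0.0], [0.0, 0.0, -1.0]]
force: [0.1, 0.1, -1.4]
grip_width: 23.1
grasp_force: 69.0
```

Request:
drive_tool(
  deltas="0 0 -0.06 0;0 0 0 0;0 0 0 0",
)

```text
time: 30.97
tool_pos: [572.8, -112.4, 83.2]
eef_rot: [[0.986, -0.165, 0.001], [-0.165, -0.986, -0.0], [0.001, -0.0, -1.0]]
force: [-0.0, -0.4, -2.5]
grip_width: 23.4
grasp_force: 69.0
```

Request:
drive_tool(
  deltas="0 0 -0.03 0;0 0 0 0;0 0 0 0",
)

```text
time: 31.22
tool_pos: [572.9, -112.3, 82.5]
eef_rot: [[0.986, -0.165, 0.001], [-0.165, -0.986, -0.0], [0.001, -0.0, -1.0]]
force: [-0.1, -0.1, 4.5]
grip_width: 23.5
grasp_force: 69.3
```

Request:
drive_tool(
  deltas="0 0 -0.03 0;0 0 0 0;0 0 0 0",
)

```text
time: 31.47
tool_pos: [572.9, -112.4, 82.5]
eef_rot: [[0.986, -0.165, 0.001], [-0.165, -0.986, 0.0], [0.001, -0.0, -1.0]]
force: [-3.3, 0.8, 10.8]
grip_width: 23.4
grasp_force: 70.7
```

Request:
drive_tool(
  deltas="0 0 -0.02 0;0 0 0 0;0 0 0 0",
)

```text
time: 31.72
tool_pos: [573.0, -112.3, 82.5]
eef_rot: [[0.986, -0.165, 0.001], [-0.165, -0.986, 0.0], [0.001, -0.0, -1.0]]
force: [-5.9, 0.4, 15.9]
grip_width: 23.3
grasp_force: 71.4
```

Contact came at the same height as before, so the scraper stands on the plate. I'll release it, retreat and check.

Request:
drive_tool(
  deltas="0 0 0.05 0;0 0 0 0;0 0 0 0;0 0 0 0;0 0 0 0;0 0 0 0",
  hand=0,
)

```text
time: 32.22
tool_pos: [572.5, -112.3, 81.8]
eef_rot: [[0.986, -0.165, -0.0], [-0.165, -0.986, 0.0], [-0.0, 0.0, -1.0]]
force: [0.7, 0.3, -0.2]
grip_width: 85.3
grasp_force: 0.0
```

Request:
drive_tool(
  deltas="0 0 0.4 0;0 0 0.8 0;0 0 1 0;0 0 1 0;0 0 1 0;0 0 1 0;-0.5 0 0.5 0;-1 -0.3 0 0;-1 -0.4 0 0;-1 -0.4 0 0",
)

```text
time: 33.05
tool_pos: [484.3, -139.9, 225.5]
eef_rot: [[0.986, -0.165, 0.001], [-0.165, -0.986, -0.0], [0.001, -0.0, -1.0]]
force: [-0.2, -0.1, 0.1]
grip_width: 85.7
grasp_force: 0.0
```

Request:
drive_tool(
  deltas="-0.1 -0.6 0 0;-0.1 -0.6 0 0;0 -0.4 0 0;0 0 0 0;0 0 0 0;0 0 0 0",
)

```text
time: 33.55
tool_pos: [480.5, -178.8, 224.5]
eef_rot: [[0.986, -0.164, -0.0], [-0.164, -0.986, 0.001], [-0.0, -0.001, -1.0]]
force: [0.2, 0.2, -0.6]
grip_width: 85.4
grasp_force: 0.0
```

```bash
python3 tr.py; python3 - <<'E'
from h import *
import pickle
c=pickle.load(open("w7.pkl","rb"));g=(c["img"].max(2)<60).astype(np.uint8);g[300:]=0
B=np.array([574,-104.2]); a=np.radians(-9.3); R=np.array([[np.cos(a),-np.sin(a)],[np.sin(a),np.cos(a)]])
n,l,st,ce=cv2.connectedComponentsWithStats(g)
for i in range(1,n):
    if st[i,4]>500:
        ys,xs=np.where(l==i);L=((np.array([ray(c,x,y,115)[:2] for x,y in zip(xs,ys)])-B)@R).astype(np.float32);print(st[i],cv2.minAreaRect(L))
E
```

```text
33.55 [ 480.52787271 -178.75050726  224.54855213]
[[346.0, 217.0], [350.0, 10.0], [348.0, -4.0], [344.0, 227.0], [498.0, 122.0], [180.0, 122.0], [346.0, 122.0]]
(120, 226, 214, 11) 12 [-107. -101.] [-97. 110.]
(120, 226, 214, 11) 30 [-101. -100.] [-92. 100.]
(120, 226, 214, 11) 50 [-95. -99.] [-86.  89.]
(358, 111, 47, 91) 12 [ -72. -167.] [   9. -124.]
(358, 111, 47, 91) 30 [ -69. -163.] [   9. -122.]
(358, 111, 47, 91) 50 [ -64. -159.] [   8. -120.]
(350, 40, 42, 76) 12 [   6. -151.] [  66. -114.]
(350, 40, 42, 76) 30 [   6. -147.] [  62. -113.]
(350, 40, 42, 76) 50 [   5. -144.] [  59. -111.]
[ 162   15   62  199 7953] ((0.3163795471191406, -10.277714729309082), (27.589128494262695, 118.36884307861328), 89.88438415527344)
[ 214   27   28  179 1268] ((-0.036861419677734375, -30.872220993041992), (9.550713539123535, 106.62843322753906), 89.74373626708984)
```

Everything checks out. The scraper stands upright at about station (0,-8), the offcuts lie flat at y -114 to -167, and the fence is down.

```bash
python3 -c "
from bench import r
print(r.hand_in())"
```

```text
the job is handed in; nothing more can be done
None
```

I handed the job in at about 34 s; the hand-in gave no verdict. By my measurements the fence is down, all four offcuts lie flat in the tray, the scraper stands on a long edge near the plate's centre, and I saw no sign of anything else disturbed.

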